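# Unmould the paraffin blocks from the cold plate

## Task

Release and unmould the paraffin blocks that have set on the cold plate: turn the unit's selector back against its end stop (off), then exactly three clicks clockwise from the stop to the release setting, with all the blocks still in the mould. Leaving it on that setting, lift every block out of the mould and lay it flat on the floor of the grey tray, none on top of another, and when all are in the tray turn the selector back to its end stop. Leave the other things on the bench where they are.

Things in the scene. Friction and masses are not known exactly. Their poses are not given: they have to be found in the camera images.
- selector (a joint): the unit's rotary selector, in rad: 0 = hard against its end stop (off), growing as the knob is turned clockwise seen from above. Real detents every 0.419 rad (24 degrees): 8 positions, click 3 = 1.257, last position 2.93. Each click takes about 0.1 N m to leave; let go, it snaps to the nearest click. A grip from above yields, so the knob lags the hand by up to 0.15 rad.
- selector_grip (a point): on the selector's axis at half height of its bar grip. Black knob on the dark strip at the unit's -y end: skirt 47 mm wide, 8 mm high; on it an upright bar 42 x 11 mm, from 10 mm below to 10 mm above this point. The point turns with the knob: x along the bar towards the white pointer line, z up. White marks show the clicks, the long one the stop. Free for 50 mm all round.
- cold_plate: cold plate unit, fixed to the bench: low white housing 200 (x) x 300 (y) x 48 mm high with a steel plate on top, and on that an aluminium mould plate (top at 54.5 mm) with six raised pans in 2 x 3. Origin: centre of its underside, on the bench; z up. Its place and yaw vary, and it may stand on the robot's left or right.
- tray: loose flat grey collecting tray 200 (x) x 160 (y) mm, 14 mm high, walls 2 mm, 0.45 kg; origin at the centre of its underside, axes along its sides. Empty at the start, on the other side from the unit; it can be pushed about.
- tray_floor (a point): centre of the tray's inner floor, 3 mm above its underside; axes as tray
- block1_mid (a point): a paraffin block (some are absent), at its centre, half-way up: white plastic cassette 38 (x) x 28 (y) x 6 mm as its back, upper half, and cast under it a wax body 25.5 x 16.5 x 9.2 mm; 15 mm high in all, centre 7.6 mm above the wax face, z from wax to cassette; about 26 g. In the mould the cassette rests on the pan's rim and the wax hangs in the cavity.
- cavity1 (a point): centre of the mouth of the mould pan that holds block1 at the start, level with its rim, on the unit at x -27, y -22 mm, z 64.5 mm. Pan: outside 32.4 (x) x 23.5 (y) mm, standing 10 mm above the mould plate; cavity 28.4 x 19.5 mm, 10 mm deep, upright walls. The cassette overhangs it by 2.5 mm, so fingertips may pass beside the pan to 8 mm under the rim. 32 mm free between cassettes in y, 16 mm in x.
- block2_mid (a point): a paraffin block (some are absent), at its centre, half-way up: white plastic cassette 38 (x) x 28 (y) x 6 mm as its back, upper half, and cast under it a wax body 25.5 x 16.5 x 9.2 mm; 15 mm high in all, centre 7.6 mm above the wax face, z from wax to cassette; about 26 g. As block1.
- cavity2 (a point): centre of the mouth of the mould pan that holds block2 at the start, level with its rim, on the unit at x -27, y 38 mm, z 64.5 mm. As cavity1.
- block3_mid (a point): a paraffin block (some are absent), at its centre, half-way up: white plastic cassette 38 (x) x 28 (y) x 6 mm as its back, upper half, and cast under it a wax body 25.5 x 16.5 x 9.2 mm; 15 mm high in all, centre 7.6 mm above the wax face, z from wax to cassette; about 26 g. As block1.
- cavity3 (a point): centre of the mouth of the mould pan that holds block3 at the start, level with its rim, on the unit at x -27, y 98 mm, z 64.5 mm. As cavity1.
- block4_mid (a point): a paraffin block (some are absent), at its centre, half-way up: white plastic cassette 38 (x) x 28 (y) x 6 mm as its back, upper half, and cast under it a wax body 25.5 x 16.5 x 9.2 mm; 15 mm high in all, centre 7.6 mm above the wax face, z from wax to cassette; about 26 g. As block1.
- cavity4 (a point): centre of the mouth of the mould pan that holds block4 at the start, level with its rim, on the unit at x 27, y -22 mm, z 64.5 mm. As cavity1.
- block5_mid (a point): a paraffin block (some are absent), at its centre, half-way up: white plastic cassette 38 (x) x 28 (y) x 6 mm as its back, upper half, and cast under it a wax body 25.5 x 16.5 x 9.2 mm; 15 mm high in all, centre 7.6 mm above the wax face, z from wax to cassette; about 26 g. As block1.
- cavity5 (a point): centre of the mouth of the mould pan that holds block5 at the start, level with its rim, on the unit at x 27, y 38 mm, z 64.5 mm. As cavity1.
- block6_mid (a point): a paraffin block (some are absent), at its centre, half-way up: white plastic cassette 38 (x) x 28 (y) x 6 mm as its back, upper half, and cast under it a wax body 25.5 x 16.5 x 9.2 mm; 15 mm high in all, centre 7.6 mm above the wax face, z from wax to cassette; about 26 g. As block1.
- cavity6 (a point): centre of the mouth of the mould pan that holds block6 at the start, level with its rim, on the unit at x 27, y 98 mm, z 64.5 mm. As cavity1.
- timer: a grey-white lab timer 60 x 66 x 18 mm, bystander, not to be disturbed; origin at its underside
- tape_roll: a roll of white cloth tape 85 mm across, 25 mm high, bystander, not to be disturbed; origin at its underside
- oil_bottle: a small brown bottle 26 mm across, 52 mm high, bystander, not to be disturbed; origin at its underside
- coverslip_box_1: a small flat box 46 x 62 x 16 mm, bystander, not to be disturbed; origin at its underside
- beaker: a glass beaker 63 mm across, 76 mm high, bystander, not to be disturbed; origin at its underside
- forceps: steel spring forceps 126 mm long, lying flat, bystander, not to be disturbed; origin at its underside

How it is judged (in metres and radians):
On the way, in this order (a step that is already met when the one before it is completed fails the run):
1. the selector is back against its end stop, all blocks still in the mould (value of joint selector below 0.1 rad and horizontal distance between block1_mid and cavity1 below 0.006 m and height (world z) of each of block1_mid, block2_mid, block3_mid, block4_mid, block5_mid, block6_mid below 0.068 m and horizontal distance between block2_mid and cavity2 below 0.006 m and horizontal distance between block3_mid and cavity3 below 0.006 m and horizontal distance between block4_mid and cavity4 below 0.006 m and horizontal distance between block5_mid and cavity5 below 0.006 m and horizontal distance between block6_mid and cavity6 below 0.006 m), for 0.2 s.
2. the selector stands three clicks from the stop, all blocks still in the mould (value of joint selector between 1.13664 and 1.37664 rad and velocity of joint selector between -0.1 and 0.1 rad/s and horizontal distance between block1_mid and cavity1 below 0.006 m and height (world z) of each of block1_mid, block2_mid, block3_mid, block4_mid, block5_mid, block6_mid below 0.068 m and horizontal distance between block2_mid and cavity2 below 0.006 m and horizontal distance between block3_mid and cavity3 below 0.006 m and horizontal distance between block4_mid and cavity4 below 0.006 m and horizontal distance between block5_mid and cavity5 below 0.006 m and horizontal distance between block6_mid and cavity6 below 0.006 m), for 0.5 s.
3. every block lies flat in the tray, the selector still at three clicks (value of joint selector between 1.13664 and 1.37664 rad and x of block1_mid in the frame of tray_floor between -0.095 and 0.095 m and y of block1_mid in the frame of tray_floor between -0.075 and 0.075 m and z of block1_mid in the frame of tray_floor between 0.003 and 0.012 m and angle between the z axis of each of block1_mid, block2_mid, block3_mid, block4_mid, block5_mid, block6_mid and the z axis of tray_floor, either way round below 0.2 rad and x of block2_mid in the frame of tray_floor between -0.095 and 0.095 m and y of block2_mid in the frame of tray_floor between -0.075 and 0.075 m and z of block2_mid in the frame of tray_floor between 0.003 and 0.012 m and x of block3_mid in the frame of tray_floor between -0.095 and 0.095 m and y of block3_mid in the frame of tray_floor between -0.075 and 0.075 m and z of block3_mid in the frame of tray_floor between 0.003 and 0.012 m and x of block4_mid in the frame of tray_floor between -0.095 and 0.095 m and y of block4_mid in the frame of tray_floor between -0.075 and 0.075 m and z of block4_mid in the frame of tray_floor between 0.003 and 0.012 m and x of block5_mid in the frame of tray_floor between -0.095 and 0.095 m and y of block5_mid in the frame of tray_floor between -0.075 and 0.075 m and z of block5_mid in the frame of tray_floor between 0.003 and 0.012 m and x of block6_mid in the frame of tray_floor between -0.095 and 0.095 m and y of block6_mid in the frame of tray_floor between -0.075 and 0.075 m and z of block6_mid in the frame of tray_floor between 0.003 and 0.012 m), for 0.3 s.
At the end, for the whole second after the job is handed in: Every block lies flat (within 0.2 rad, either way up) on the tray's floor, its centre within the walls and 3 to 12 mm above the floor, none stacked; the selector is within 0.1 rad of its end stop and still (x of block1_mid in the frame of tray_floor between -0.095 and 0.095 m and y of block1_mid in the frame of tray_floor between -0.075 and 0.075 m and z of block1_mid in the frame of tray_floor between 0.003 and 0.012 m and angle between the z axis of each of block1_mid, block2_mid, block3_mid, block4_mid, block5_mid, block6_mid and the z axis of tray_floor, either way round below 0.2 rad and x of block2_mid in the frame of tray_floor between -0.095 and 0.095 m and y of block2_mid in the frame of tray_floor between -0.075 and 0.075 m and z of block2_mid in the frame of tray_floor between 0.003 and 0.012 m and x of block3_mid in the frame of tray_floor between -0.095 and 0.095 m and y of block3_mid in the frame of tray_floor between -0.075 and 0.075 m and z of block3_mid in the frame of tray_floor between 0.003 and 0.012 m and x of block4_mid in the frame of tray_floor between -0.095 and 0.095 m and y of block4_mid in the frame of tray_floor between -0.075 and 0.075 m and z of block4_mid in the frame of tray_floor between 0.003 and 0.012 m and x of block5_mid in the frame of tray_floor between -0.095 and 0.095 m and y of block5_mid in the frame of tray_floor between -0.075 and 0.075 m and z of block5_mid in the frame of tray_floor between 0.003 and 0.012 m and x of block6_mid in the frame of tray_floor between -0.095 and 0.095 m and y of block6_mid in the frame of tray_floor between -0.075 and 0.075 m and z of block6_mid in the frame of tray_floor between 0.003 and 0.012 m and value of joint selector below 0.1 rad and velocity of joint selector below 0.1 rad/s); the robot touches nothing.
It fails at once if a bystander is pushed more than 30 mm from its place (distance of any of timer, tape_roll, oil_bottle, coverslip_box_1, beaker, forceps from where it was at the start of the episode above 0.03 m).
It fails at once if the selector leaves the release setting (three clicks, within half a click) while some blocks are out of the mould and others still in it (((horizontal distance between block1_mid and cavity1 below 0.006 m and height (world z) of block1_mid below 0.068 m) or (horizontal distance between block2_mid and cavity2 below 0.006 m and height (world z) of block2_mid below 0.068 m) or (horizontal distance between block3_mid and cavity3 below 0.006 m and height (world z) of block3_mid below 0.068 m) or (horizontal distance between block4_mid and cavity4 below 0.006 m and height (world z) of block4_mid below 0.068 m) or (horizontal distance between block5_mid and cavity5 below 0.006 m and height (world z) of block5_mid below 0.068 m) or (horizontal distance between block6_mid and cavity6 below 0.006 m and height (world z) of block6_mid below 0.068 m)) and (distance between block1_mid and cavity1 above 0.03 m or distance between block2_mid and cavity2 above 0.03 m or distance between block3_mid and cavity3 above 0.03 m or distance between block4_mid and cavity4 above 0.03 m or distance between block5_mid and cavity5 above 0.03 m or distance between block6_mid and cavity6 above 0.03 m) and not (value of joint selector between 1.04664 and 1.46664 rad)).
Of block1, block2, block3, block4, block5, block6 only 4 to 6 are there at a start; the rules pass over those that are not, and their reading is None.
At some moment in a run one of tray may be knocked a few centimetres aside while the robot is not near it.
Once in a run the grip may slacken for a moment while it holds something.
It also fails if it takes over 208 s, if anything falls off the work surface, if the arm or the gripper's body presses on something with over 40 N, if the wrist force passes 120 N, or if a joint passes its speed limit or range.

## Robot

A 6-joint arm with a two-finger parallel gripper is mounted at the origin on a cart in front of the work surface, level with it; the furniture and walls round the work are solid. World frame = base frame: x ahead of the robot, y to its left, z up, the work surface at z = 0. Lengths are in m, angles in degrees, forces in N, time in s.
With the tool pointing down it reaches from about 0.35 to 0.875 m from the base axis. Payload 4.2 kg.
Tool frame: the origin (TCP) lies on the front face of the gripper's body, between the roots of the fingers; the fingertips stand finger_overhang ahead of it and the grasp point (between the pads) lies 51 mm ahead of it (finger_overhang is the distance from the TCP to the fingertips, in m); z points along the fingers, y is the line along which they close (so a half turn about z gives the same grasp; the last joint's range is limited). The gripper opens to 87 mm and grips with 3 to 60 N. Pads are 19 mm wide; open, the fingers measure 117 mm over their backs; the gripper's body (75 mm by 190 mm) begins 51 mm behind the grasp point.
Start: joints at [-54.053, 22.042, 0.453, 0, -68.411, -14.817], TCP at [0.225, -0.583, 0.292] pointing down, gripper open.
Joint ranges: [-179.83, 179.83], [-69.29, 118.12], [-61.27, 80.66], [-181.25, 117.63], [-171.15, -9.14], [-177.46, 177.46]. Speed limits (degrees/s): [159.86, 159.86, 180, 180, 180, 180].

## Interface

Orientations are given as a 3x3 rotation matrix whose columns are the frame's x, y, z axes.
In Python, from station import sense, capture, camera_model, finish_job, finger_overhang gives the robot as it stands. The module is installed in compiled form; this text tells all that it offers.
- The arm moves only by the tool jog_arm, never from a script. Its argument "rows" is a list that holds one entry, the list of rows, each a list of 4 numbers: the shift along the tool's x, y, z in m, then the turn about the tool's z in rad. A call has 1 to 20 rows; each row shifts and turns the commanded pose from where the row before left it, along the tool's axes as they then stand; what a row does not reach is not made up. A row lasts 1/8 s, in which the tool goes at most 62.5 mm and 10.7 degrees, less where a joint would pass 70% of its speed; a pose out of reach is approached as far as the arm can. A call is refused whole if a number of a shift passes 0.0625 or a number of a turn 0.188, either way. A call with a gripper value outside its range is refused whole. "claw" is the opening, from 0 (shut) to 1 (fully open), set as the call begins (left out, the last holds). The fingers move at their own pace and stop on an object; the grip force is fixed at half the most. Time passes only in rows, so rows that do not move let the fingers close. It gives the time, the measured TCP pose, the force, the opening and the grip force at its end, in the units of the state.
- sense(): the state, without advancing time (a new reading comes with each control period).
- capture(name): name is "scene" or "side" or "wrist"; returns the picture (420x560x3 uint8, red, green, blue); there is no depth.
- camera_model(name): a dict with "fovy" (degrees; the focal length in pixels is half the picture's height over the tangent of half this angle, whatever the lens; pixels are square), "cx", "cy" (the principal point, pixels), "eye" and "rotation" of the camera in the world. Camera axes: x right, y down, z forward; pixel columns grow to the right and rows downward; lengths in m; the calibration is good to about 2 mm. A picture is of the moment at which its call begins: read the wrist's pose just before it. camera_model takes no time and is no camera call; for the wrist camera it gives the pose at the moment of the call.
- finish_job(): hands the job in; it is judged then, once.
The state is a dict: "time_s": time; "joints": joint angles; "joint_velocities": joint speeds; "effort": joint torques, N m; "tcp_pos": TCP position; "ee_rot": TCP orientation; "wrist_force": force on the tool from outside, world axes, zero at the start; "moment": the same for the moment, N m; "gripper_width": opening from 0.0 (shut) to 1.0 (fully open); "gripper_force": force on a finger pad.
Only numpy, scipy, OpenCV 4.12 (cv2) and the standard library are available. Lean on these libraries where they do the work, as an engineer would, in place of code of your own. Each camera call takes 0.05 s, during which the arm holds its last target. There are 200 camera calls.

## Working session

There is one attempt and no reset: what is moved stays moved. The work goes in short steps, Python scripts to look and compute and a tool call to move; the robot and the scene stay as the last step left them, time stands still between calls to the robot, and variables do not carry over. Pictures are saved under pics/ and viewed, at most 14 in all, crops included, and the job is handed in when it is done.

Besides the shell and the picture viewer there is one more tool, called after "Call:" as name(argument=value, ...), one argument or row to a line, values as JSON. jog_arm: Moves the arm, as the interface text tells. Its arguments: {"type":"object","properties":{"rows":{"type":"array"},"claw":{"type":"number"}},"required":["rows"]}

```bash
mkdir -p pics; python3 - <<'E'
from station import *
import cv2
s=sense();print(s, finger_overhang)
for n in ["scene","side"]:
    im=capture(n);m=camera_model(n);print(n,m)
    cv2.imwrite(f"pics/{n}0.png",cv2.resize(im[:,:,::-1],(800,600),interpolation=cv2.INTER_CUBIC))
E
```

```text
{'time_s': 0.0, 'joints': array([-5.40543715e+01,  2.20914809e+01,  3.78171519e-01, -2.71612833e-02,
       -6.84093703e+01, -1.48160326e+01]), 'joint_velocities': array([-0.00478779, -0.03690485, -0.06344112,  0.02619162, -0.04358126,
       -0.06702021]), 'effort': array([-9.86023078e-04, -3.90658414e+01,  1.87407249e+01,  4.21989441e+00,
        1.09857885e-02, -1.84609767e-04]), 'tcp_pos': array([ 0.2251486 , -0.58255555,  0.29114559]), 'ee_rot': array([[-9.32830438e-01, -3.60314535e-01, -9.00021628e-04],
       [-3.60315639e-01,  9.32828318e-01,  1.99215112e-03],
       [ 1.21764655e-04,  2.18263107e-03, -9.99997611e-01]]), 'wrist_force': array([-0.17744713,  1.00171565,  0.48014443]), 'moment': array([-0.02156163, -0.01487785,  0.00931751]), 'gripper_force': 0.0, 'gripper_width': 0.9996344455624034} 0.0697
scene {'fovy': 53.52877198955644, 'cx': 282.79696815978633, 'cy': 216.21475916117083, 'eye': array([-0.02813477,  0.3817726 ,  0.99964107]), 'rotation': array([[-0.51980153, -0.66938175,  0.53078662],
       [-0.85426466,  0.41178198, -0.31728142],
       [-0.00618598, -0.61835562, -0.78587408]])}
side {'fovy': 54.200649056085325, 'cx': 276.3137511361524, 'cy': 207.69168973777371, 'eye': array([ 0.43496608, -0.97615103,  0.90984116]), 'rotation': array([[ 0.98800035, -0.09647186,  0.12061714],
       [-0.15440863, -0.63537495,  0.75660865],
       [ 0.00364567, -0.76615394, -0.64264676]])}
```

View pics/scene0.png

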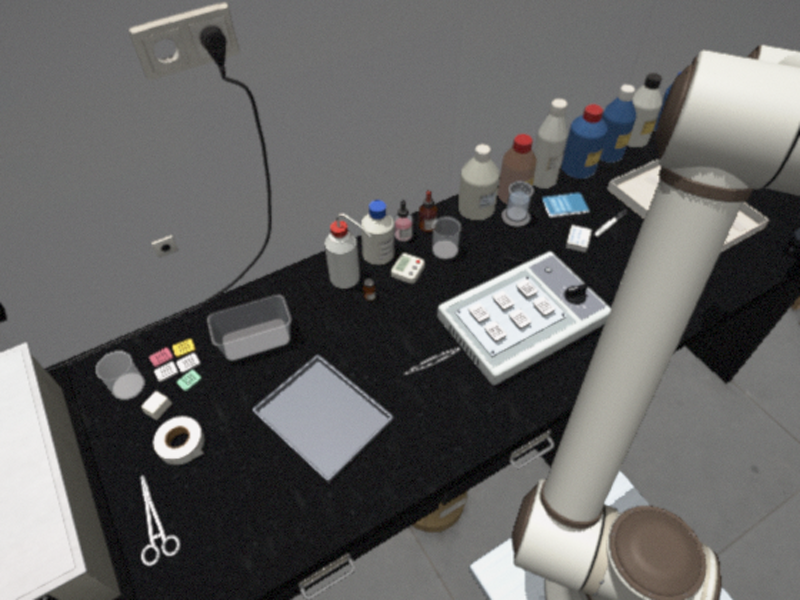

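View pics/side0.png

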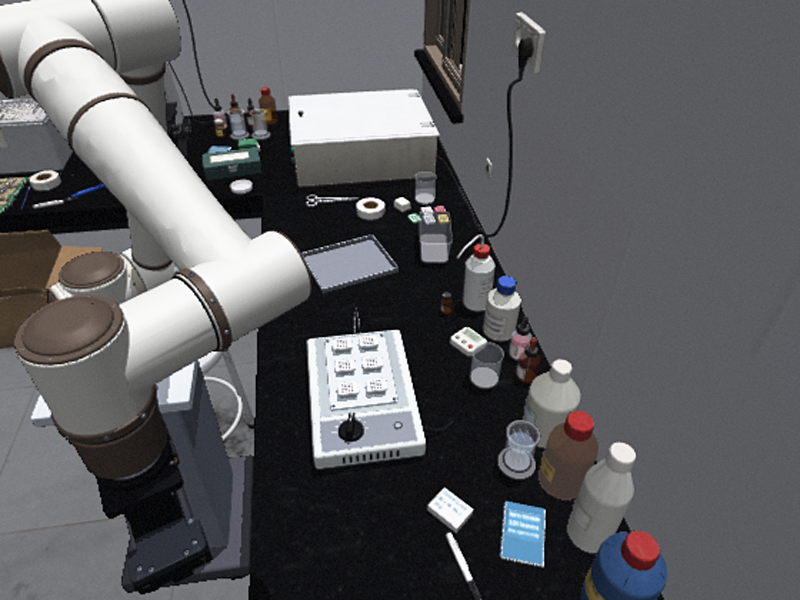

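The unit is on the robot's right with all six blocks and the knob at its -y end; the tray is on the left. In the 800-px images the housing corners in the side view are at about (308,340),(400,331),(424,450),(315,460). The tray corners in the scene view are at about (318,357),(391,416),(330,478),(254,410).

```bash
cat > h.py <<'E'
import numpy as np, cv2
from station import *
def ray(m,uv,z,f=None):
    f=210/np.tan(np.radians(m["fovy"])/2)
    d=m["rotation"]@np.array([(uv[0]-m["cx"])/f,(uv[1]-m["cy"])/f,1.])
    e=m["eye"]; return e+d*(z-e[2])/d[2]
def proj(m,p):
    f=210/np.tan(np.radians(m["fovy"])/2)
    c=m["rotation"].T@(np.asarray(p)-m["eye"]); return np.array([m["cx"]+f*c[0]/c[2],m["cy"]+f*c[1]/c[2]])
E
python3 - <<'E'
from h import *
k=.7
S=camera_model("side");C=camera_model("scene")
for p in [(308,340),(400,331),(424,450),(315,460)]: print("unit side",ray(S,np.array(p)*k,.048).round(4))
for p in [(439,308),(548,254),(610,308),(490,378)]: print("unit scene",ray(C,np.array(p)*k,.048).round(4))
for p in [(318,357),(391,416),(330,478),(254,410)]: print("tray",ray(C,np.array(p)*k,.014).round(4))
print("knob",ray(C,np.array((575,292))*k,.065),ray(S,np.array((351,428))*k,.065))
for n,p,z in [("forceps",(405,373),0),("forceps2",(460,350),0),("bottle",(369,290),0),("tape",(178,440),.0),("timer",(406,267),.018),("box",(578,238),.016),("beaker",(446,248),0)]: print(n,ray(C,np.array(p)*k,z).round(3))
w=camera_model("wrist");s=sense();print(w);R=s["ee_rot"];print(R.T@(w["eye"]-s["tcp_pos"]),R.T@w["rotation"])
E
```

```text
unit side [ 0.3947 -0.074   0.048 ]
unit side [ 0.5902 -0.0759  0.048 ]
unit side [ 0.5829 -0.3802  0.048 ]
unit side [ 0.3941 -0.3718  0.048 ]
unit scene [ 0.5792 -0.0644  0.048 ]
unit scene [ 0.58   -0.3507  0.048 ]
unit scene [ 0.3971 -0.3603  0.048 ]
unit scene [ 0.3906 -0.0537  0.048 ]
tray [0.6232 0.1924 0.014 ]
tray [0.4351 0.1352 0.014 ]
tray [0.3874 0.2854 0.014 ]
tray [0.5792 0.3465 0.014 ]
knob [ 0.4577419  -0.31554185  0.065     ] [ 0.46121418 -0.32701987  0.065     ]
forceps [0.509 0.06  0.   ]
forceps2 [ 0.497 -0.063  0.   ]
bottle [ 0.732  0.016 -0.   ]
tape [0.603 0.488 0.   ]
timer [ 0.734 -0.08   0.018]
box [ 0.604 -0.467  0.016]
beaker [ 0.75  -0.199  0.   ]
{'fovy': 58.65159583156672, 'cx': 282.6985449564231, 'cy': 211.45847257125354, 'eye': array([ 0.15270354, -0.60991383,  0.38467242]), 'rotation': array([[-0.36076475,  0.89518999,  0.26169385],
       [ 0.93265348,  0.34551634,  0.10380727],
       [ 0.00250772,  0.28151969, -0.95955218]])}
[ 0.07748868  0.00083623 -0.09339423] [[ 4.42953828e-04 -9.59524816e-01 -2.81623741e-01]
 [ 9.99999742e-01  2.65988859e-04  6.66601485e-04]
 [-5.64711889e-04 -2.81623964e-01  9.59524687e-01]]
```

Call:
jog_arm(
  rows=[
    [[0, 0, 0, 0.184], [0, 0, 0, 0.184], [-0.032, 0.0454, 0, 0], [-0.032, 0.0454, 0, 0], [-0.032, 0.0454, 0, 0], [-0.032, 0.0454, 0, 0], [-0.032, 0.0454, 0, 0], [-0.032, 0.0454, 0, 0], [-0.032, 0.0454, 0, 0], [-0.032, 0.0454, 0, 0], [0, 0, 0, 0], [0, 0, 0, 0], [0, 0, 0, 0]],
  ],
)

```text
time_s: 1.72
tcp_pos: [0.4803, -0.2203, 0.2921]
ee_rot: [[-1.0, 0.001, -0.001], [0.001, 1.0, 0.0], [0.001, 0.0, -1.0]]
wrist_force: [-0.3, -0.0, -0.3]
gripper_width: 0.999
gripper_force: 0.0
```

```bash
python3 - <<'E'
from h import *
m=camera_model("wrist");im=capture("wrist");s=sense();print(s["tcp_pos"],s["ee_rot"],s["joints"])
np.save("w1.npy",im);import pickle;pickle.dump(m,open("w1.pkl","wb"))
cv2.imwrite("pics/w1.png",cv2.resize(im[:,:,::-1],(800,600),interpolation=cv2.INTER_CUBIC))
E
```

```text
[ 0.48030737 -0.22046839  0.29217887] [[-9.99999368e-01  1.05830411e-03 -3.79709425e-04]
 [ 1.05828021e-03  9.99999438e-01  6.31326423e-05]
 [ 3.79776025e-04  6.27307635e-05 -9.99999926e-01]] [-7.05620639e+00  1.26523631e+01 -1.30358359e+01 -1.01771166e-03
 -6.43338364e+01 -8.30039883e+01]
```

View pics/w1.png

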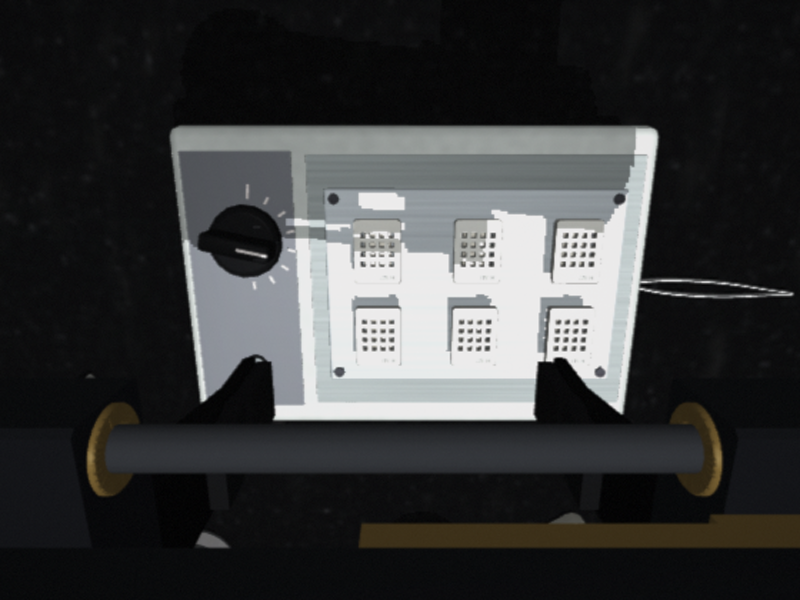

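The wrist view shows all six cassettes, and the mould's screws at (333,199),(619,199),(600,372),(340,372). The knob's pointer is at about (266,257) and the long stop mark at (248,190), so it stands near click 4.

```bash
python3 - <<'E'
from h import *
import pickle
m=pickle.load(open("w1.pkl","rb"));im=np.load("w1.npy")
P=[ray(m,np.array(p)*.7,.0545) for p in [(333,199),(619,199),(600,372),(340,372)]]
print(np.round(P,4));c=np.mean(P,0);print("c",c.round(4))
for a,b in [(0,1),(3,2)]: d=P[b]-P[a];print("yaw of y axis",np.degrees(np.arctan2(-d[0],d[1])))
print("skirt",ray(m,np.array((246,243))*.7,.058),"long",ray(m,np.array((248,191))*.7,.049),"ptr",[ray(m,np.array(p)*.7,.0735) for p in [(235,249),(266,257),(200,243),(279,250)]])
a=cv2.resize(im[135:265,235:435,::-1],(800,520),interpolation=cv2.INTER_CUBIC)
cv2.imwrite("pics/c1.png",a)
cv2.imwrite("pics/c2.png",cv2.resize(im[120:215,120:225,::-1],None,fx=6,fy=6,interpolation=cv2.INTER_CUBIC))
E
```

```text
[[ 0.4338 -0.2627  0.0545]
 [ 0.4339 -0.0878  0.0545]
 [ 0.5485 -0.0877  0.0545]
 [ 0.5484 -0.2623  0.0545]]
c [ 0.4912 -0.1751  0.0545]
yaw of y axis -0.02205924618836309
yaw of y axis -0.03557517898012977
skirt [ 0.46032822 -0.31709607  0.058     ] long [ 0.42944074 -0.31583161  0.049     ] ptr [array([ 0.46117613, -0.3192855 ,  0.0735    ]), array([ 0.46599548, -0.3013045 ,  0.0735    ]), array([ 0.45758568, -0.33959537,  0.0735    ]), array([ 0.46178697, -0.29330596,  0.0735    ])]
```

View pics/c1.png

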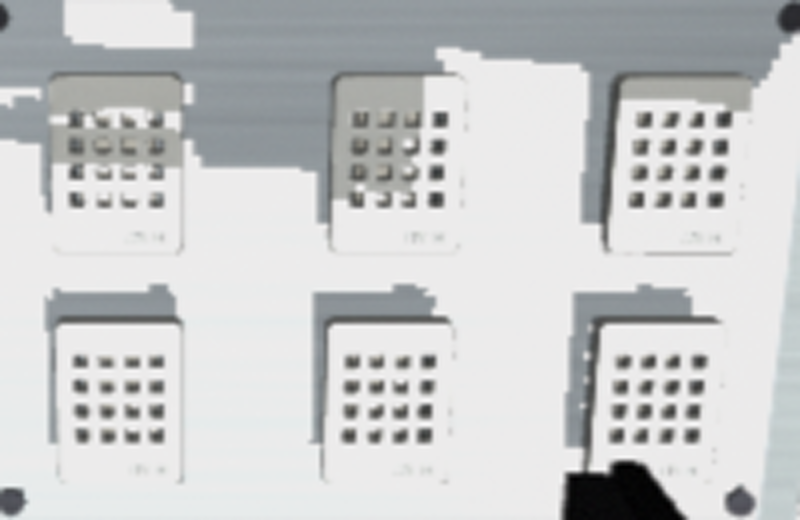

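View pics/c2.png

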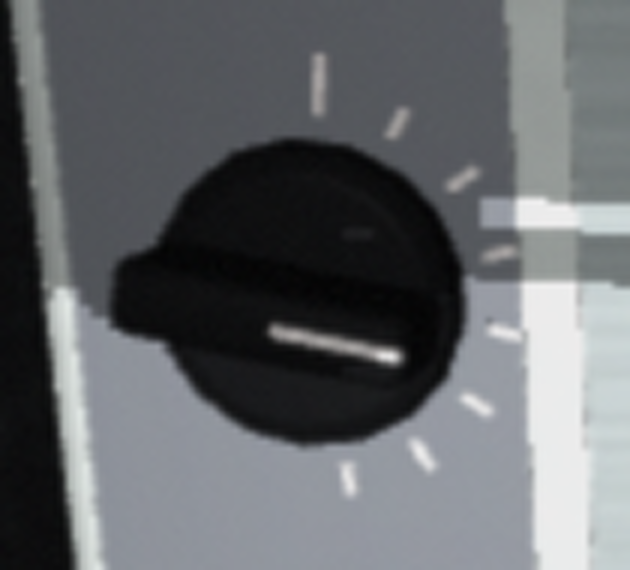

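Crop c1 shows block corners: top-left block (50,74)-(182,252), bottom-middle (323,319)-(452,482). In c2 the marks start at (318,85) and end at (348,478), and the pointer runs (270,330)-(400,357), on mark 4.

```bash
python3 - <<'E'
from h import *
import pickle
from scipy.optimize import least_squares
m=pickle.load(open("w1.pkl","rb"))
o1=lambda p:(p[0]/4+235-.4,p[1]/4+135-.4)
o2=lambda p:(p[0]/6+120-.4,p[1]/6+120-.4)
B={1:[(50,74),(182,74),(183,252),(54,252)],2:[(332,74),(464,74),(458,252),(330,252)],3:[(617,74),(752,78),(735,252),(604,252)],
4:[(55,321),(182,321),(183,482),(57,482)],5:[(327,321),(455,321),(450,482),(323,482)],6:[(597,321),(722,321),(712,482),(588,482)]}
N={1:(-27,-22),2:(-27,38),3:(-27,98),4:(27,-22),5:(27,38),6:(27,98)}
for k,v in B.items():
    P=np.array([ray(m,o1(p),.0705) for p in v]);c=P.mean(0)
    print(k,c.round(4),"size",(P[2:,0].mean()-P[:2,0].mean()).round(4),(P[[1,2],1].mean()-P[[0,3],1].mean()).round(4),"unit0",(c[:2]-np.array(N[k])/1000).round(4))
M=[(398,123),(463,179),(498,255),(503,332),(477,404),(424,456),(348,478)]
Q=np.array([ray(m,o2(p),.0485) for p in M])
r=least_squares(lambda c:np.hypot(Q[:,0]-c[0],Q[:,1]-c[1])-c[2],[.46,-.317,.03]).x;print("marks",r)
a=np.degrees(np.arctan2(Q[:,1]-r[1],-(Q[:,0]-r[0])));print(a)
l=ray(m,o2((318,85)),.0485);print("long ang",np.degrees(np.arctan2(l[1]-r[1],-(l[0]-r[0]))))
p=[ray(m,o2(q),.076) for q in [(272,330),(398,357)]];print(p);d=p[1]-p[0];print("ptr ang",np.degrees(np.arctan2(d[1],-d[0])))
E
```

```text
1 [ 0.463  -0.2355  0.0705] size 0.0385 0.0279 unit0 [ 0.49   -0.2135]
2 [ 0.463  -0.1759  0.0705] size 0.0385 0.0278 unit0 [ 0.49   -0.2139]
3 [ 0.4633 -0.1159  0.0705] size 0.0381 0.0284 unit0 [ 0.4903 -0.2139]
4 [ 0.517  -0.2358  0.0705] size 0.0382 0.0283 unit0 [ 0.49   -0.2138]
5 [ 0.5171 -0.1755  0.0705] size 0.0382 0.0285 unit0 [ 0.4901 -0.2135]
6 [ 0.5171 -0.116   0.0705] size 0.0382 0.0279 unit0 [ 0.4901 -0.214 ]
marks [ 0.46043223 -0.32039196  0.02936925]
[ 30.48276073  54.55391832  78.67644673 101.91339513 125.74382496
 149.09433519 173.67606692]
long ang 6.513795461205225
[array([ 0.46096184, -0.31814638,  0.076     ]), array([ 0.46480338, -0.30082442,  0.076     ])]
ptr ang 102.5042675453818
```

Unit pose is (0.490, -0.2137) with yaw 0, and the knob axis is (0.4604, -0.3204). The pointer is at 102.5° and the stop at 6.5°, so exactly click 4. Next I approach and grip the knob.

Call:
jog_arm(
  rows=[
    [[0.01, -0.05, 0, 0], [0.01, -0.05, 0, 0], [0, 0, 0, 0.1789], [0, 0, 0, 0.1789], [0, 0, 0, 0.1789], [0, 0, 0, 0.1789], [0, 0, 0, 0.1789], [0, 0, 0, 0.1789], [0, 0, 0, 0.1789], [0, 0, 0, 0.1789], [0, 0, 0, 0.1789], [0, 0, 0, 0.1789], [0, 0, 0.05, 0], [0, 0, 0.03, 0], [0, 0, 0, 0], [0, 0, 0, 0], [0, 0, 0, 0]],
  ],
  claw=0.5,
)

```text
time_s: 3.9
tcp_pos: [0.4618, -0.3201, 0.2141]
ee_rot: [[0.216, 0.976, 0.003], [0.976, -0.216, -0.001], [-0.001, 0.003, -1.0]]
wrist_force: [-0.3, -0.2, 0.0]
gripper_width: 0.501
gripper_force: 0.0
```

Call:
jog_arm(
  rows=[
    [[0, -0.0014, 0.03, 0], [0, 0, 0.03, 0], [0, 0, 0.013, 0], [0, 0, 0.01, 0], [0, 0, 0, 0], [0, 0, 0, 0]],
  ],
)

```text
time_s: 4.65
tcp_pos: [0.4604, -0.3195, 0.1302]
ee_rot: [[0.215, 0.977, 0.002], [0.977, -0.215, -0.001], [-0.0, 0.002, -1.0]]
wrist_force: [-0.4, -0.2, -0.3]
gripper_width: 0.499
gripper_force: 0.0
```

Call:
jog_arm(
  rows=[
    [[0, 0, 0, 0], [0, 0, 0, 0], [0, 0, 0, 0], [0, 0, 0, 0], [0, 0, 0, 0], [0, 0, 0, 0], [0, 0, 0, 0], [0, 0, 0, 0]],
  ],
  claw=0,
)

```text
time_s: 5.65
tcp_pos: [0.4607, -0.3195, 0.1295]
ee_rot: [[0.215, 0.977, 0.002], [0.977, -0.215, -0.001], [-0.0, 0.002, -1.0]]
wrist_force: [5.4, -1.4, -2.2]
gripper_width: 0.122
gripper_force: 30.0
```

Call:
jog_arm(
  rows=[
    [[0, 0, 0, -0.12], [0, 0, 0, -0.12], [0, 0, 0, -0.12], [0, 0, 0, -0.12], [0, 0, 0, -0.12], [0, 0, 0, -0.12], [0, 0, 0, -0.12], [0, 0, 0, -0.12], [0, 0, 0, -0.12], [0, 0, 0, -0.12], [0, 0, 0, -0.12], [0, 0, 0, -0.12], [0, 0, 0, -0.12], [0, 0, 0, -0.12], [0, 0, 0, -0.1], [0, 0, 0, 0], [0, 0, 0, 0], [0, 0, 0, 0]],
  ],
)

```text
time_s: 7.9
tcp_pos: [0.4589, -0.3203, 0.1295]
ee_rot: [[-1.0, 0.012, -0.001], [0.012, 1.0, -0.001], [0.001, -0.001, -1.0]]
wrist_force: [1.1, -5.6, 0.2]
gripper_width: 0.129
gripper_force: 31.9
```

```bash
python3 - <<'E'
from h import *
s=sense();print(s["moment"],s["wrist_force"],s["joints"],s["ee_rot"][:,0])
S=camera_model("side");im=capture("side");u,v=proj(S,[.46,-.32,.066]).astype(int);print(u,v)
a=im[v-45:v+45,u-60:u+60,::-1]
m=capture("wrist")[:,:,::-1]
cv2.imwrite("pics/k1.png",np.hstack([cv2.resize(a,(400,300),interpolation=cv2.INTER_CUBIC),cv2.resize(m,(400,300))]))
E
```

```text
[-1.64695614 -0.26112539 -0.68170054] [ 1.0840508  -5.58928866  0.17235533] [-1.82986870e+01  2.55795606e+01 -2.05340902e+01  6.91863163e-02
 -4.39334567e+01 -7.24255426e+01] [-0.99993019  0.01177026  0.00103691]
244 297
```

View pics/k1.png

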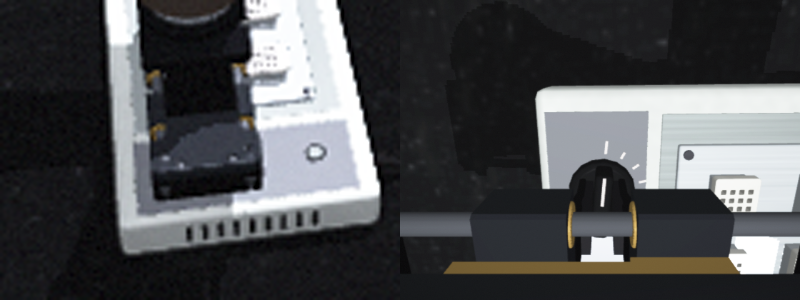

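The pointer (604,190 in the right half) lines up with the long mark, and the moment shows it's pressed on the stop. Now three clicks clockwise with a small lead.

Call:
jog_arm(
  rows=[
    [[0, 0, 0, 0.12], [0, 0, 0, 0.12], [0, 0, 0, 0.12], [0, 0, 0, 0.12], [0, 0, 0, 0.12], [0, 0, 0, 0.12], [0, 0, 0, 0.12], [0, 0, 0, 0.12], [0, 0, 0, 0.12], [0, 0, 0, 0.12], [0, 0, 0, 0.12], [0, 0, 0, 0.12], [0, 0, 0, 0], [0, 0, 0, 0], [0, 0, 0, 0], [0, 0, 0, 0]],
  ],
)

```text
time_s: 10.0
tcp_pos: [0.4603, -0.3189, 0.1295]
ee_rot: [[-0.125, 0.992, 0.001], [0.992, 0.125, 0.0], [-0.0, 0.001, -1.0]]
wrist_force: [4.6, 2.8, -0.6]
gripper_width: 0.121
gripper_force: 30.1
```

```bash
python3 - <<'E'
from h import *
s=sense();x=s["ee_rot"][:,0];print(s["moment"],np.degrees(np.arctan2(x[1],-x[0])))
E
```

```text
[ 0.59253299 -1.45575211  0.2457576 ] 82.8255699616228
```

Call:
jog_arm(
  rows=[
    [[0, 0, 0, 0], [0, 0, 0, 0], [0, 0, 0, 0], [0, 0, 0, 0], [0, 0, -0.05, 0], [0, 0, -0.05, 0], [0, 0, -0.03, -0.1806], [0, 0, 0, -0.1806], [0, 0, 0, -0.1806], [0, 0, 0, -0.1806], [0, 0, 0, -0.1806], [0, 0, 0, -0.1806], [0, 0, 0, -0.1806], [0, 0, 0, -0.1806], [0, 0.04, 0, 0], [0, 0, 0, 0], [0, 0, 0, 0], [0, 0, 0, 0]],
  ],
  claw=0.5,
)

```text
time_s: 12.25
tcp_pos: [0.4598, -0.2798, 0.2592]
ee_rot: [[-1.0, 0.004, -0.0], [0.004, 1.0, -0.0], [0.0, -0.0, -1.0]]
wrist_force: [0.2, 0.1, -0.4]
gripper_width: 0.498
gripper_force: 0.0
```

```bash
cat >> h.py <<'E'
def wshot(name,p,half,z=None):
    m=camera_model("wrist");im=capture("wrist")
    np.save(name+".npy",im);import pickle;pickle.dump(m,open(name+".pkl","wb"))
    u,v=proj(m,p).astype(int);u0=max(0,u-half);v0=max(0,v-half)
    a=im[v0:v+half,u0:u+half,::-1];k=min(590/a.shape[0],790/a.shape[1])
    cv2.imwrite(f"pics/{name}.png",cv2.resize(a,None,fx=k,fy=k,interpolation=cv2.INTER_CUBIC));print("origin",u0,v0,"scale",k)
E
python3 - <<'E'
from h import *
wshot("k2",[.4604,-.3204,.06],50)
E
```

```text
origin 181 152 scale 5.9
```

View pics/k2.png

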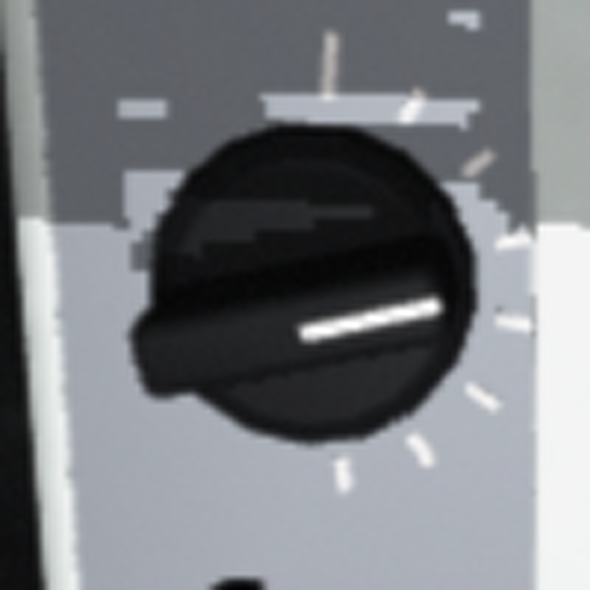

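The pointer runs (302,332)→(438,305), 79°, so the knob is on click 3. Now to block 1.

Call:
jog_arm(
  rows=[
    [[-0.0032, 0.044, 0, 0], [0, 0, 0.05, 0], [0, 0, 0.04, 0], [0, 0, 0, 0], [0, 0, 0.025, 0], [0, 0, 0.014, 0], [0, 0, 0, 0], [0, 0, 0, 0]],
  ],
)

```text
time_s: 13.3
tcp_pos: [0.464, -0.2356, 0.1314]
ee_rot: [[-1.0, 0.003, 0.002], [0.003, 1.0, -0.001], [-0.002, -0.001, -1.0]]
wrist_force: [0.8, 0.4, 0.5]
gripper_width: 0.499
gripper_force: 0.0
```

Call:
jog_arm(
  rows=[
    [[0, 0, 0, 0], [0, 0, 0, 0], [0, 0, 0, 0], [0, 0, 0, 0], [0, 0, 0, 0], [0, 0, 0, 0]],
  ],
  claw=0,
)

```text
time_s: 14.05
tcp_pos: [0.4635, -0.2353, 0.1307]
ee_rot: [[-1.0, 0.003, 0.001], [0.003, 1.0, -0.0], [-0.001, -0.0, -1.0]]
wrist_force: [-0.3, 0.5, 5.7]
gripper_width: 0.318
gripper_force: 30.0
```

Call:
jog_arm(
  rows=[
    [[0, 0, -0.005, 0], [0, 0, -0.01, 0], [0, 0, -0.015, 0], [0, 0, -0.04, 0], [0, 0, -0.05, 0], [0, 0.05, -0.04, 0], [0, 0.053, 0, 0], [0, 0.053, 0, 0], [0, 0.053, 0, 0], [0, 0.053, 0, 0], [0, 0.053, 0, 0], [0, 0.053, 0, 0], [0, 0.053, 0, 0], [0, 0.053, 0, 0], [0, 0, 0, -0.1545], [0, 0, 0, -0.1545], [0, 0, 0, 0], [0, 0, 0, 0], [0, 0, 0, 0]],
  ],
)

```text
time_s: 16.42
tcp_pos: [0.4649, 0.2373, 0.2896]
ee_rot: [[-0.954, -0.299, 0.0], [-0.299, 0.954, 0.0], [-0.0, 0.0, -1.0]]
wrist_force: [0.6, 0.2, -0.7]
gripper_width: 0.316
gripper_force: 30.0
```

```bash
python3 - <<'E'
from h import *
s=sense();print(s["tcp_pos"],s["gripper_width"],s["gripper_force"],s["joints"])
m=camera_model("wrist");im=capture("wrist");cv2.imwrite("pics/t1.png",cv2.resize(im[:,:,::-1],(800,600),interpolation=cv2.INTER_CUBIC))
import pickle;pickle.dump(m,open("t1.pkl","wb"));np.save("t1.npy",im)
E
```

```text
[0.46486206 0.23730878 0.28957323] 0.31583485596062605 29.999921321868896 [ 4.48719948e+01  1.21082808e+01 -1.41472546e+01 -1.40094957e-03
 -6.37218436e+01 -1.17450919e+02]
```

View pics/t1.png

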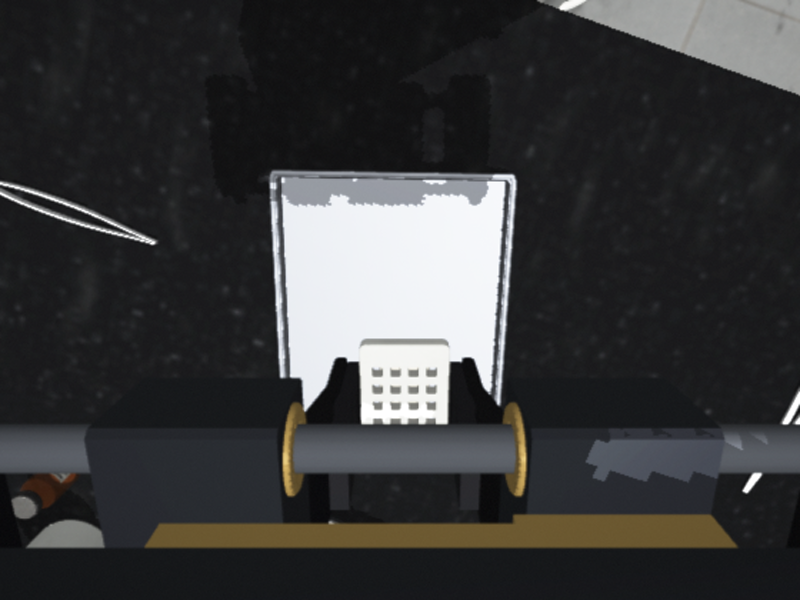

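The wrist view shows the held block and the tray's near corners at about (271,172) and (516,176), with side walls running down the picture.

```bash
python3 - <<'E'
from h import *
import pickle
m=pickle.load(open("t1.pkl","rb"))
a,b=[ray(m,np.array(p)*.7,.014) for p in [(270.5,171.5),(516.5,176)]]
d=b-a;print(a,b,np.linalg.norm(d));yaw=np.arctan2(-d[0],d[1]);print("yaw",np.degrees(yaw))
ux=np.array([np.cos(yaw),np.sin(yaw)]);uy=np.array([-ux[1],ux[0]])
c=(a+b)[:2]/2+.1*ux;print("centre",c)
for p in [(499.5,400),(282,378)]: # outer top edge of side walls
    q=ray(m,np.array(p)*.7,.014)[:2]-c;print(q@ux,q@uy)
for x in (-.06,0,.06):
  for y in (-.038,.038): print(x,y,(c+x*ux+y*uy).round(4))
E
```

```text
[0.43356965 0.13474159 0.014     ] [0.38678864 0.29345012 0.014     ] 0.16545953412632902
yaw 16.42343605323211
centre [0.50609898 0.24236924]
0.06620979936524027 0.08263631726500799
0.05087439157422702 -0.08201603136688838
-0.06 -0.038 [0.4593 0.189 ]
-0.06 0.038 [0.4378 0.2619]
0 -0.038 [0.5168 0.2059]
0 0.038 [0.4954 0.2788]
0.06 -0.038 [0.5744 0.2229]
0.06 0.038 [0.5529 0.2958]
```

Call:
jog_arm(
  rows=[
    [[-0.05, -0.0233, 0, 0], [-0.05, -0.0233, 0, 0], [0, 0, 0.05, 0], [0, 0, 0.05, 0], [0, 0, 0.05, 0], [0, 0, 0.03, 0], [0, 0, 0.02, 0], [0, 0, 0.0085, 0], [0, 0, 0, 0], [0, 0, 0, 0], [0, 0, 0, 0]],
  ],
)

```text
time_s: 17.85
tcp_pos: [0.5747, 0.2235, 0.0819]
ee_rot: [[-0.954, -0.301, 0.002], [-0.301, 0.954, 0.001], [-0.002, 0.001, -1.0]]
wrist_force: [0.5, -0.2, -0.5]
gripper_width: 0.319
gripper_force: 30.0
```

Call:
jog_arm(
  rows=[
    [[0, 0, 0, 0], [0, 0, 0, 0], [0, 0, 0, 0], [0, 0, -0.02, 0], [0, 0, -0.06, 0], [0, 0, -0.06, 0], [0, 0, -0.06, 0], [0, 0, 0, 0], [0, 0, 0, 0]],
  ],
  claw=0.45,
)

```text
time_s: 18.98
tcp_pos: [0.5737, 0.223, 0.2805]
ee_rot: [[-0.954, -0.301, -0.001], [-0.301, 0.954, 0.0], [0.001, 0.001, -1.0]]
wrist_force: [-0.2, -0.2, -0.7]
gripper_width: 0.453
gripper_force: 0.0
```

Call:
jog_arm(
  rows=[
    [[0, 0, 0, 0.153], [0, 0, 0, 0.153], [0.0138, -0.0499, 0, 0], [0.0138, -0.0499, 0, 0], [0.0138, -0.0499, 0, 0], [0.0138, -0.0499, 0, 0], [0.0138, -0.0499, 0, 0], [0.0138, -0.0499, 0, 0], [0.0138, -0.0499, 0, 0], [0.0138, -0.0499, 0, 0], [0, 0, 0.05, 0], [0, 0, 0.05, 0], [0, 0, 0, 0], [0, 0, 0, 0], [0, 0, 0, 0]],
  ],
  claw=0.5,
)

```text
time_s: 20.85
tcp_pos: [0.4649, -0.1759, 0.1826]
ee_rot: [[-1.0, -0.0, 0.004], [-0.0, 1.0, -0.001], [-0.004, -0.001, -1.0]]
wrist_force: [0.4, -0.3, 1.2]
gripper_width: 0.5
gripper_force: 0.0
```

Call:
jog_arm(
  rows=[
    [[0.001, 0, 0.03, 0], [0, 0, 0.0215, 0], [0, 0, 0, 0], [0, 0, 0, 0]],
  ],
)

```text
time_s: 21.35
tcp_pos: [0.4638, -0.176, 0.1309]
ee_rot: [[-1.0, -0.0, 0.003], [-0.0, 1.0, -0.001], [-0.003, -0.001, -1.0]]
wrist_force: [0.5, 0.8, 0.3]
gripper_width: 0.499
gripper_force: 0.0
```

Call:
jog_arm(
  rows=[
    [[0, 0, 0, 0], [0, 0, 0, 0], [0, 0, 0, 0], [0, 0, 0, 0], [0, 0, 0, 0], [0, 0, 0, 0]],
  ],
  claw=0,
)

```text
time_s: 22.1
tcp_pos: [0.463, -0.176, 0.1299]
ee_rot: [[-1.0, 0.0, 0.001], [0.0, 1.0, -0.0], [-0.001, -0.0, -1.0]]
wrist_force: [-0.7, 1.2, 5.7]
gripper_width: 0.311
gripper_force: 30.0
```

Call:
jog_arm(
  rows=[
    [[0, 0, -0.005, 0], [0, 0, -0.01, 0], [0, 0, -0.015, 0], [0, 0, -0.04, 0], [0, 0, -0.05, 0], [0, 0.045, -0.04, 0], [0, 0.046, 0, 0], [0, 0.046, 0, 0], [0, 0.046, 0, 0], [0, 0.046, 0, 0], [0, 0.046, 0, 0], [0, 0.046, 0, 0], [0, 0.046, 0, 0], [0, 0.046, 0, 0], [0, 0, 0, -0.153], [0, 0, 0, -0.153], [0, 0, 0, 0], [0, 0, 0, 0], [0, 0, 0, 0]],
  ],
)

```text
time_s: 24.48
tcp_pos: [0.4628, 0.2368, 0.2894]
ee_rot: [[-0.954, -0.299, 0.0], [-0.299, 0.954, 0.0], [-0.0, 0.0, -1.0]]
wrist_force: [-0.0, 0.2, -0.8]
gripper_width: 0.317
gripper_force: 30.0
```

```bash
cat >> h.py <<'E'
def edges(m,c,yaw):
    """tray check: overlay-free; dark->light transition of near & side walls along tray axes, in tray frame"""
def overlay(name,c,yaw,slots=()):
    m=camera_model("wrist");im=capture("wrist")[:,:,::-1].copy()
    im=cv2.resize(im,(800,600),interpolation=cv2.INTER_CUBIC)
    ux=np.array([np.cos(yaw),np.sin(yaw)]);uy=np.array([-ux[1],ux[0]])
    q=[proj(m,[*(np.array(c)+x*ux+y*uy),.014])/.7 for x,y in [(-.1,-.08),(.1,-.08),(.1,.08),(-.1,.08)]]
    cv2.polylines(im,[np.int32(q)],True,(0,0,255),1)
    cv2.imwrite(f"pics/{name}.png",im[:440])
def go(x,y,z=None):
    s=sense();d=s["ee_rot"].T@(np.array([x,y,s["tcp_pos"][2] if z is None else z])-s["tcp_pos"]);print("tool delta",d.round(4),s["tcp_pos"].round(4),"w",round(s["gripper_width"],3))
E
python3 - <<'E'
from h import *
overlay("t2",(.5061,.2424),np.radians(17))
go(.5529,.2958)
E
```

```text
tool delta [-0.1036  0.0293  0.    ] [0.4628 0.2368 0.2894] w 0.316
```

View pics/t2.png

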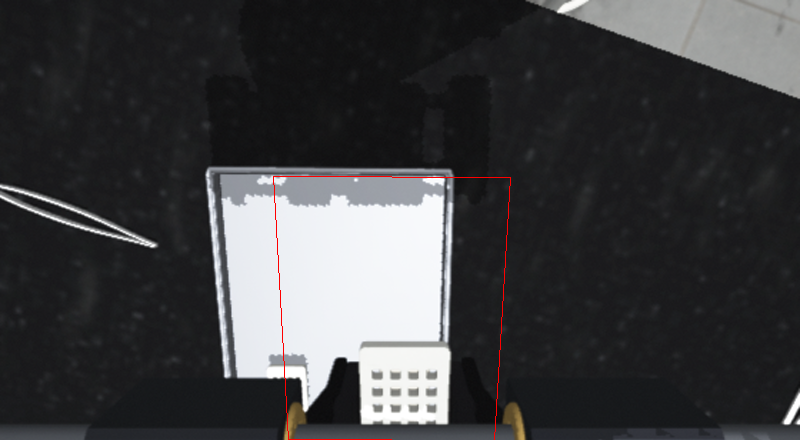

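The tray has been knocked towards -y. Its near corners are now at (207,168) and (452,171), and block 1 (its near edge at about (287,368)) is still inside.

```bash
python3 - <<'E'
from h import *
m=camera_model("wrist")
a,b=[ray(m,np.array(p)*.7,.014) for p in [(207,168.5),(453,171)]]
d=b-a;print(a,b,np.linalg.norm(d));yaw=np.arctan2(-d[0],d[1]);print("yaw",np.degrees(yaw))
ux=np.array([np.cos(yaw),np.sin(yaw)]);uy=np.array([-ux[1],ux[0]])
c=(a+b)[:2]/2+.1*ux;print("centre",c)
for n,p,z in [("R",(446,340),.014),("L",(228,376),.014),("b1 near",(268,367),.018),("b1",(306,367),.018)]:
    q=ray(m,np.array(p)*.7,z)[:2]-c;print(n,q@ux,q@uy)
for x in (-.06,0,.06):
  for y in (-.038,.038): print(x,y,(c+x*ux+y*uy).round(4))
go(*(c+.06*ux+.038*uy))
E
```

```text
[0.44240365 0.09318427 0.014     ] [0.394457   0.25102245 0.014     ] 0.16495990584851286
yaw 16.897260058684097
centre [0.51411307 0.201169  ]
R 0.02078148863496337 0.08166106755501704
L 0.05109369554452222 -0.08092192391286401
b1 near 0.04177239375882152 -0.0493973339189366
b1 0.04150236029986847 -0.021353546780003334
-0.06 -0.038 [0.4677 0.1474]
-0.06 0.038 [0.4457 0.2201]
0 -0.038 [0.5252 0.1648]
0 0.038 [0.5031 0.2375]
0.06 -0.038 [0.5826 0.1822]
0.06 0.038 [0.5605 0.255 ]
tool delta [-0.0986 -0.0119  0.    ] [0.4628 0.2368 0.2894] w 0.316
```

Call:
jog_arm(
  rows=[
    [[-0.0493, -0.006, 0, 0], [-0.0493, -0.006, 0, 0], [0, 0, 0.05, 0], [0, 0, 0.05, 0], [0, 0, 0.05, 0], [0, 0, 0.03, 0], [0, 0, 0.02, 0], [0, 0, 0.01, 0], [0, 0, 0, 0], [0, 0, 0, 0], [0, 0, 0, 0]],
  ],
)

```text
time_s: 25.9
tcp_pos: [0.5608, 0.2555, 0.08]
ee_rot: [[-0.954, -0.301, 0.001], [-0.301, 0.954, 0.001], [-0.001, 0.001, -1.0]]
wrist_force: [0.1, 1.0, 0.2]
gripper_width: 0.317
gripper_force: 30.0
```

Call:
jog_arm(
  rows=[
    [[0, 0, 0, 0], [0, 0, 0, 0], [0, 0, 0, 0], [0, 0, -0.02, 0], [0, 0, -0.06, 0], [0, 0, -0.06, 0], [0, 0, -0.06, 0], [0, 0, 0, 0], [0, 0, 0, 0]],
  ],
  claw=0.45,
)

```text
time_s: 27.02
tcp_pos: [0.56, 0.2551, 0.279]
ee_rot: [[-0.954, -0.301, -0.001], [-0.301, 0.954, 0.0], [0.001, 0.001, -1.0]]
wrist_force: [-0.1, -0.0, -0.4]
gripper_width: 0.45
gripper_force: 0.0
```

```bash
python3 - <<'E'
from h import *
s=sense();x=s["ee_rot"][:,0];print(np.arctan2(-x[1],-x[0]),np.array([.463,-.1159])-s["tcp_pos"][:2],s["tcp_pos"])
E
```

```text
0.30532509714388595 [-0.09697734 -0.37095996] [0.55997734 0.25505996 0.27899346]
```

Block 3 next.

Call:
jog_arm(
  rows=[
    [[0, 0, 0, 0.153], [0, 0, 0, 0.153], [0.0123, -0.0464, 0, 0], [0.0123, -0.0464, 0, 0], [0.0123, -0.0464, 0, 0], [0.0123, -0.0464, 0, 0], [0.0123, -0.0464, 0, 0], [0.0123, -0.0464, 0, 0], [0.0123, -0.0464, 0, 0], [0.0123, -0.0464, 0, 0], [0, 0, 0.05, 0], [0, 0, 0.05, 0], [0, 0, 0, 0], [0, 0, 0, 0], [0, 0, 0, 0]],
  ],
  claw=0.5,
)

```text
time_s: 28.9
tcp_pos: [0.4631, -0.1157, 0.1811]
ee_rot: [[-1.0, -0.0, 0.004], [-0.0, 1.0, -0.0], [-0.004, -0.0, -1.0]]
wrist_force: [0.5, 0.0, -0.0]
gripper_width: 0.5
gripper_force: 0.0
```

Call:
jog_arm(
  rows=[
    [[0, 0, 0.03, 0], [0, 0, 0.0205, 0], [0, 0, 0, 0], [0, 0, 0, 0]],
  ],
)

```text
time_s: 29.4
tcp_pos: [0.463, -0.1158, 0.1303]
ee_rot: [[-1.0, -0.0, 0.003], [-0.0, 1.0, -0.0], [-0.003, -0.0, -1.0]]
wrist_force: [-0.1, 0.2, -0.1]
gripper_width: 0.503
gripper_force: 0.0
```

Call:
jog_arm(
  rows=[
    [[0, 0, 0, 0], [0, 0, 0, 0], [0, 0, 0, 0], [0, 0, 0, 0], [0, 0, 0, 0], [0, 0, 0, 0]],
  ],
  claw=0,
)

```text
time_s: 30.15
tcp_pos: [0.4623, -0.1159, 0.1294]
ee_rot: [[-1.0, 0.0, 0.001], [0.0, 1.0, -0.0], [-0.001, -0.0, -1.0]]
wrist_force: [-0.2, 0.9, 4.8]
gripper_width: 0.313
gripper_force: 30.0
```

Call:
jog_arm(
  rows=[
    [[0, 0, -0.005, 0], [0, 0, -0.01, 0], [0, 0, -0.015, 0], [0, 0, -0.04, 0], [0, 0, -0.05, 0], [-0.01, 0.04, -0.03, 0], [-0.01, 0.04, 0, 0], [-0.01, 0.04, 0, 0], [-0.01, 0.04, 0, 0], [-0.01, 0.04, 0, 0], [-0.01, 0.04, 0, 0], [0, 0.04, 0, 0], [0, 0, 0, -0.147], [0, 0, 0, -0.147], [0, 0, 0, 0], [0, 0, 0, 0], [0, 0, 0, 0]],
  ],
)

```text
time_s: 32.28
tcp_pos: [0.522, 0.1639, 0.2789]
ee_rot: [[-0.958, -0.288, 0.0], [-0.288, 0.958, 0.0], [-0.0, 0.0, -1.0]]
wrist_force: [-0.0, -0.5, -0.2]
gripper_width: 0.312
gripper_force: 30.0
```

```bash
python3 - <<'E'
from h import *
go(.5252,.1648,.0795)
E
```

```text
tool delta [-0.0033 -0.      0.1994] [0.522  0.1639 0.2789] w 0.312
```

Call:
jog_arm(
  rows=[
    [[-0.0033, 0, 0.05, 0], [0, 0, 0.05, 0], [0, 0, 0.05, 0], [0, 0, 0.03, 0], [0, 0, 0.019, 0], [0, 0, 0, 0], [0, 0, 0, 0], [0, 0, 0, 0]],
  ],
)

```text
time_s: 33.28
tcp_pos: [0.5256, 0.1652, 0.0807]
ee_rot: [[-0.957, -0.289, 0.001], [-0.289, 0.957, 0.001], [-0.002, 0.001, -1.0]]
wrist_force: [0.1, 0.0, -0.7]
gripper_width: 0.315
gripper_force: 30.0
```

Call:
jog_arm(
  rows=[
    [[0, 0, 0, 0], [0, 0, 0, 0], [0, 0, 0, 0], [0, 0, -0.02, 0], [0, 0, -0.06, 0], [0, 0, -0.06, 0], [0, 0, -0.06, 0], [0, 0, 0, 0], [0, 0, 0, 0]],
  ],
  claw=0.45,
)

```text
time_s: 34.4
tcp_pos: [0.5246, 0.1648, 0.2793]
ee_rot: [[-0.957, -0.289, -0.001], [-0.289, 0.957, 0.0], [0.001, 0.001, -1.0]]
wrist_force: [-0.7, 0.2, -0.8]
gripper_width: 0.451
gripper_force: 0.0
```

```bash
python3 - <<'E'
from h import *
s=sense();x=s["ee_rot"][:,0];print(np.arctan2(-x[1],-x[0]),np.array([.517,-.2357])-s["tcp_pos"][:2],s["tcp_pos"])
E
```

```text
0.2932293542309266 [-0.00757566 -0.40050756] [0.52457566 0.16480756 0.279307  ]
```

Block 4 at (0.517, -0.2357).

Call:
jog_arm(
  rows=[
    [[0, 0, 0, 0.1465], [0, 0, 0, 0.1465], [0.0009, -0.05, 0, 0], [0.0009, -0.05, 0, 0], [0.0009, -0.05, 0, 0], [0.0009, -0.05, 0, 0], [0.0009, -0.05, 0, 0], [0.0009, -0.05, 0, 0], [0.0009, -0.05, 0, 0], [0.0009, -0.0505, 0, 0], [0, 0, 0.05, 0], [0, 0, 0.05, 0], [0, 0, 0, 0], [0, 0, 0, 0], [0, 0, 0, 0]],
  ],
  claw=0.5,
)

```text
time_s: 36.28
tcp_pos: [0.5195, -0.2355, 0.1819]
ee_rot: [[-1.0, -0.001, 0.004], [-0.001, 1.0, -0.001], [-0.004, -0.001, -1.0]]
wrist_force: [-0.1, -0.6, -0.7]
gripper_width: 0.502
gripper_force: 0.0
```

Call:
jog_arm(
  rows=[
    [[0.0018, 0, 0.03, 0], [0, 0, 0.0205, 0], [0, 0, 0, 0], [0, 0, 0, 0]],
  ],
)

```text
time_s: 36.78
tcp_pos: [0.5175, -0.2356, 0.1311]
ee_rot: [[-1.0, -0.001, 0.003], [-0.001, 1.0, -0.001], [-0.003, -0.001, -1.0]]
wrist_force: [-0.2, 0.1, 0.6]
gripper_width: 0.497
gripper_force: 0.0
```

Call:
jog_arm(
  rows=[
    [[0, 0, 0, 0], [0, 0, 0, 0], [0, 0, 0, 0], [0, 0, 0, 0], [0, 0, 0, 0], [0, 0, 0, 0]],
  ],
  claw=0,
)

```text
time_s: 37.52
tcp_pos: [0.5168, -0.2355, 0.13]
ee_rot: [[-1.0, -0.001, 0.001], [-0.001, 1.0, -0.0], [-0.001, -0.0, -1.0]]
wrist_force: [-0.7, 1.0, 4.7]
gripper_width: 0.317
gripper_force: 30.0
```

Call:
jog_arm(
  rows=[
    [[0, 0, -0.005, 0], [0, 0, -0.01, 0], [0, 0, -0.015, 0], [0, 0, -0.04, 0], [0, 0, -0.05, 0], [0.0016, 0.05, -0.03, 0], [0.0016, 0.053, 0, 0], [0.0016, 0.053, 0, 0], [0.0016, 0.053, 0, 0], [0.0016, 0.053, 0, 0], [0.0016, 0.053, 0, 0], [0.0016, 0.053, 0, 0], [0.0016, 0.053, 0, 0], [0.0016, 0.053, 0, 0], [0, 0, 0, -0.147], [0, 0, 0, -0.147], [0, 0, 0, 0], [0, 0, 0, 0], [0, 0, 0, 0]],
  ],
)

```text
time_s: 39.9
tcp_pos: [0.5018, 0.2383, 0.2796]
ee_rot: [[-0.957, -0.289, 0.0], [-0.289, 0.957, 0.0], [-0.0, 0.0, -1.0]]
wrist_force: [0.3, 0.3, -0.2]
gripper_width: 0.314
gripper_force: 30.0
```

```bash
python3 - <<'E'
from h import *
go(.5031,.2375,.0795)
E
```

```text
tool delta [-0.001  -0.0011  0.2001] [0.5018 0.2383 0.2796] w 0.314
```

Call:
jog_arm(
  rows=[
    [[-0.001, -0.001, 0.05, 0], [0, 0, 0.05, 0], [0, 0, 0.05, 0], [0, 0, 0.03, 0], [0, 0, 0.0195, 0], [0, 0, 0, 0], [0, 0, 0, 0], [0, 0, 0, 0]],
  ],
)

```text
time_s: 40.9
tcp_pos: [0.5033, 0.238, 0.0806]
ee_rot: [[-0.957, -0.29, 0.001], [-0.29, 0.957, 0.001], [-0.001, 0.001, -1.0]]
wrist_force: [-0.6, 0.5, -1.1]
gripper_width: 0.315
gripper_force: 30.0
```

Call:
jog_arm(
  rows=[
    [[0, 0, 0, 0], [0, 0, 0, 0], [0, 0, 0, 0], [0, 0, -0.02, 0], [0, 0, -0.06, 0], [0, 0, -0.06, 0], [0, 0, -0.06, 0], [0, 0, 0, 0], [0, 0, 0, 0]],
  ],
  claw=0.45,
)

```text
time_s: 42.02
tcp_pos: [0.5024, 0.2375, 0.2793]
ee_rot: [[-0.957, -0.29, -0.001], [-0.29, 0.957, 0.0], [0.001, 0.0, -1.0]]
wrist_force: [0.6, -0.6, -0.8]
gripper_width: 0.449
gripper_force: 0.0
```

```bash
python3 - <<'E'
from h import *
s=sense();x=s["ee_rot"][:,0];print(np.arctan2(-x[1],-x[0]),np.array([.517,-.1757])-s["tcp_pos"][:2],s["tcp_pos"])
E
```

```text
0.2941916083903342 [ 0.01458515 -0.41321929] [0.50241485 0.23751929 0.27932921]
```

Block 5 at (0.517, -0.1757).

Call:
jog_arm(
  rows=[
    [[0, 0, 0, 0.147], [0, 0, 0, 0.147], [-0.0017, -0.0516, 0, 0], [-0.0017, -0.0516, 0, 0], [-0.0017, -0.0516, 0, 0], [-0.0017, -0.0516, 0, 0], [-0.0017, -0.0516, 0, 0], [-0.0017, -0.0516, 0, 0], [-0.0017, -0.0516, 0, 0], [-0.0017, -0.052, 0, 0], [0, 0, 0.05, 0], [0, 0, 0.05, 0], [0, 0, 0, 0], [0, 0, 0, 0], [0, 0, 0, 0]],
  ],
  claw=0.5,
)

```text
time_s: 43.9
tcp_pos: [0.5181, -0.1753, 0.1818]
ee_rot: [[-1.0, -0.001, 0.004], [-0.001, 1.0, -0.001], [-0.004, -0.001, -1.0]]
wrist_force: [0.8, 0.2, 0.3]
gripper_width: 0.498
gripper_force: 0.0
```

Call:
jog_arm(
  rows=[
    [[0.0005, -0.0003, 0.03, 0], [0, 0, 0.0205, 0], [0, 0, 0, 0], [0, 0, 0, 0]],
  ],
)

```text
time_s: 44.4
tcp_pos: [0.5174, -0.1757, 0.131]
ee_rot: [[-1.0, -0.001, 0.003], [-0.001, 1.0, -0.001], [-0.003, -0.001, -1.0]]
wrist_force: [0.2, -0.6, 0.5]
gripper_width: 0.501
gripper_force: 0.0
```

Call:
jog_arm(
  rows=[
    [[0, 0, 0, 0], [0, 0, 0, 0], [0, 0, 0, 0], [0, 0, 0, 0], [0, 0, 0, 0], [0, 0, 0, 0]],
  ],
  claw=0,
)

```text
time_s: 45.15
tcp_pos: [0.5167, -0.1757, 0.1299]
ee_rot: [[-1.0, -0.001, 0.001], [-0.001, 1.0, -0.0], [-0.001, -0.0, -1.0]]
wrist_force: [-0.4, 0.7, 4.8]
gripper_width: 0.317
gripper_force: 30.0
```

Call:
jog_arm(
  rows=[
    [[0, 0, -0.005, 0], [0, 0, -0.01, 0], [0, 0, -0.015, 0], [0, 0, -0.04, 0], [0, 0, -0.05, 0], [0.007, 0.0461, -0.03, 0], [0.007, 0.0461, 0, 0], [0.007, 0.0461, 0, 0], [0.007, 0.0461, 0, 0], [0.007, 0.0461, 0, 0], [0.007, 0.0461, 0, 0], [0.007, 0.0461, 0, 0], [0, 0, 0, -0.147], [0, 0, 0, -0.147], [0, 0, 0, 0], [0, 0, 0, 0], [0, 0, 0, 0]],
  ],
)

```text
time_s: 47.28
tcp_pos: [0.4672, 0.1468, 0.2795]
ee_rot: [[-0.957, -0.289, 0.0], [-0.289, 0.957, 0.0], [-0.0, 0.0, -1.0]]
wrist_force: [-0.4, -0.2, -0.9]
gripper_width: 0.319
gripper_force: 30.0
```

```bash
python3 - <<'E'
from h import *
go(.4677,.1474,.0795)
E
```

```text
tool delta [-0.0006  0.0004  0.2   ] [0.4672 0.1468 0.2795] w 0.319
```

Call:
jog_arm(
  rows=[
    [[-0.0006, 0.0004, 0.05, 0], [0, 0, 0.05, 0], [0, 0, 0.05, 0], [0, 0, 0.03, 0], [0, 0, 0.0195, 0], [0, 0, 0, 0], [0, 0, 0, 0], [0, 0, 0, 0]],
  ],
)

```text
time_s: 48.28
tcp_pos: [0.468, 0.1478, 0.0806]
ee_rot: [[-0.957, -0.29, 0.001], [-0.29, 0.957, 0.001], [-0.002, 0.001, -1.0]]
wrist_force: [0.8, -0.7, -0.4]
gripper_width: 0.313
gripper_force: 30.0
```

Call:
jog_arm(
  rows=[
    [[0, 0, 0, 0], [0, 0, 0, 0], [0, 0, 0, 0], [0, 0, -0.02, 0], [0, 0, -0.06, 0], [0, 0, -0.06, 0], [0, 0, -0.06, 0], [0, 0, 0, 0], [0, 0, 0, 0]],
  ],
  claw=0.45,
)

```text
time_s: 49.4
tcp_pos: [0.467, 0.1473, 0.2793]
ee_rot: [[-0.957, -0.29, -0.001], [-0.29, 0.957, 0.0], [0.001, 0.0, -1.0]]
wrist_force: [0.8, -0.6, -0.7]
gripper_width: 0.449
gripper_force: 0.0
```

```bash
python3 - <<'E'
from h import *
s=sense();x=s["ee_rot"][:,0];print(np.arctan2(-x[1],-x[0]),np.array([.517,-.1159])-s["tcp_pos"][:2],s["tcp_pos"])
E
```

```text
0.29417080802650436 [ 0.05000468 -0.26319605] [0.46699532 0.14729605 0.27934388]
```

Block 6 at (0.517, -0.1159).

Call:
jog_arm(
  rows=[
    [[0, 0, 0, 0.147], [0, 0, 0, 0.147], [-0.01, -0.0526, 0, 0], [-0.01, -0.0526, 0, 0], [-0.01, -0.0526, 0, 0], [-0.01, -0.0526, 0, 0], [-0.01, -0.0528, 0, 0], [0, 0, 0.05, 0], [0, 0, 0.05, 0], [0, 0, 0, 0], [0, 0, 0, 0], [0, 0, 0, 0]],
  ],
  claw=0.5,
)

```text
time_s: 50.9
tcp_pos: [0.519, -0.1153, 0.1817]
ee_rot: [[-1.0, -0.001, 0.004], [-0.001, 1.0, -0.0], [-0.004, -0.0, -1.0]]
wrist_force: [0.1, 0.4, 1.3]
gripper_width: 0.502
gripper_force: 0.0
```

Call:
jog_arm(
  rows=[
    [[0.0013, -0.0005, 0.03, 0], [0, 0, 0.0205, 0], [0, 0, 0, 0], [0, 0, 0, 0]],
  ],
)

```text
time_s: 51.4
tcp_pos: [0.5176, -0.116, 0.131]
ee_rot: [[-1.0, -0.001, 0.003], [-0.001, 1.0, -0.0], [-0.003, -0.0, -1.0]]
wrist_force: [-0.1, 0.2, 0.5]
gripper_width: 0.498
gripper_force: 0.0
```

Call:
jog_arm(
  rows=[
    [[0, 0, 0, 0], [0, 0, 0, 0], [0, 0, 0, 0], [0, 0, 0, 0], [0, 0, 0, 0], [0, 0, 0, 0]],
  ],
  claw=0,
)

```text
time_s: 52.15
tcp_pos: [0.5168, -0.1161, 0.1299]
ee_rot: [[-1.0, -0.001, 0.001], [-0.001, 1.0, -0.0], [-0.001, -0.0, -1.0]]
wrist_force: [-0.9, 1.2, 6.0]
gripper_width: 0.314
gripper_force: 30.0
```

Call:
jog_arm(
  rows=[
    [[0, 0, -0.005, 0], [0, 0, -0.01, 0], [0, 0, -0.015, 0], [0, 0, -0.04, 0], [0, 0, -0.05, 0], [0.0102, 0.048, -0.03, 0], [0.0102, 0.048, 0, 0], [0.0102, 0.048, 0, 0], [0.0102, 0.048, 0, 0], [0.0102, 0.048, 0, 0], [0.0102, 0.048, 0, 0], [0.0102, 0.048, 0, 0], [0, 0, 0, -0.147], [0, 0, 0, -0.147], [0, 0, 0, 0], [0, 0, 0, 0], [0, 0, 0, 0]],
  ],
)

```text
time_s: 54.28
tcp_pos: [0.4449, 0.2196, 0.2795]
ee_rot: [[-0.957, -0.289, 0.0], [-0.289, 0.957, 0.0], [-0.0, 0.0, -1.0]]
wrist_force: [0.8, 0.3, -0.3]
gripper_width: 0.318
gripper_force: 30.0
```

```bash
python3 - <<'E'
from h import *
overlay("t6",(.5141,.2012),np.radians(16.9))
go(.4457,.2201,.0795)
E
```

```text
tool delta [-0.0008  0.0002  0.1999] [0.4449 0.2197 0.2794] w 0.316
```

View pics/t6.png

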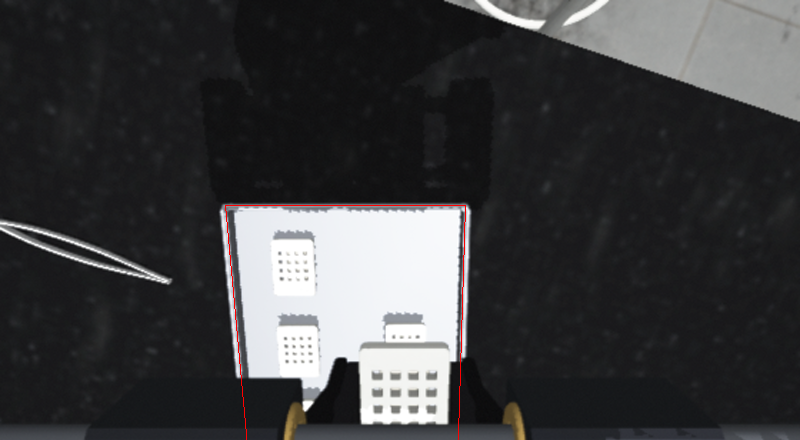

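The tray outline matches, and the blocks at (294,267), (298,351) and (405,335) lie flat. The slot for block 6 is clear.

Call:
jog_arm(
  rows=[
    [[-0.0008, 0.0002, 0.05, 0], [0, 0, 0.05, 0], [0, 0, 0.05, 0], [0, 0, 0.03, 0], [0, 0, 0.0195, 0], [0, 0, 0, 0], [0, 0, 0, 0], [0, 0, 0, 0]],
  ],
)

```text
time_s: 55.32
tcp_pos: [0.4459, 0.2205, 0.0806]
ee_rot: [[-0.957, -0.29, 0.001], [-0.29, 0.957, 0.001], [-0.001, 0.001, -1.0]]
wrist_force: [0.1, 0.3, 0.0]
gripper_width: 0.314
gripper_force: 30.0
```

Call:
jog_arm(
  rows=[
    [[0, 0, 0, 0], [0, 0, 0, 0], [0, 0, 0, 0], [0, 0, -0.02, 0], [0, 0, -0.06, 0], [0, 0, -0.06, 0], [0.05, 0, -0.06, 0], [0.05, 0, 0, 0], [0, 0, 0, 0], [0, 0, 0, 0]],
  ],
  claw=0.45,
)

```text
time_s: 56.58
tcp_pos: [0.3595, 0.1943, 0.2682]
ee_rot: [[-0.957, -0.291, 0.001], [-0.291, 0.957, 0.001], [-0.001, 0.001, -1.0]]
wrist_force: [0.6, -0.0, 0.1]
gripper_width: 0.45
gripper_force: 0.0
```

```bash
python3 - <<'E'
from h import *
s=sense();x=s["ee_rot"][:,0];print(np.arctan2(-x[1],-x[0]),np.array([.4604,-.3204])-s["tcp_pos"][:2],s["tcp_pos"],s["joints"])
im=capture("side")[:,:,::-1];u,v=proj(camera_model("side"),[.5141,.2012,.01]).astype(int)
w=capture("scene")[:,:,::-1];p,q=proj(camera_model("scene"),[.5141,.2012,.01]).astype(int)
f=lambda i,u,v:cv2.resize(i[v-45:v+45,u-60:u+60],(400,300),interpolation=cv2.INTER_CUBIC)
cv2.imwrite("pics/f1.png",np.hstack([f(im,u,v),f(w,p,q)]))
E
```

```text
0.29514706341376024 [ 0.1008505  -0.51471428] [0.3595495  0.19431428 0.26822305] [ 5.14145216e+01  1.63355200e+00 -2.98564976e+01  1.75882757e-02
 -5.84314079e+01 -1.24513018e+02]
```

View pics/f1.png

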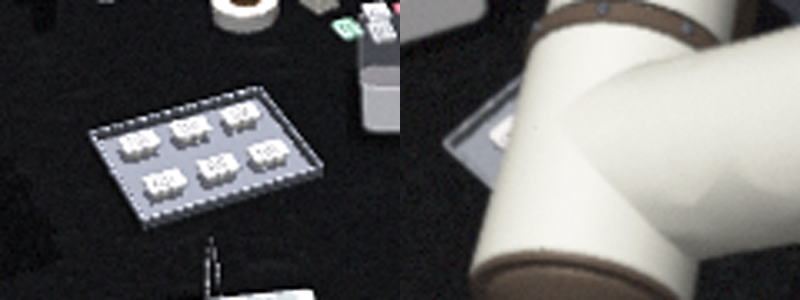

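All six blocks lie flat and separate in the tray. Back to the selector.

Call:
jog_arm(
  rows=[
    [[0, 0, 0, 0.1476], [0, 0, 0, 0.1475], [-0.0201, -0.047, 0, 0], [-0.0201, -0.0468, 0, 0], [-0.0201, -0.0468, 0, 0], [-0.0201, -0.0468, 0, 0], [-0.0205, -0.0468, 0, 0], [0, -0.0468, 0, 0], [0, -0.0468, 0, 0], [0, -0.0468, 0, 0], [0, -0.0468, 0, 0], [0, -0.0468, 0, 0], [0, -0.0465, 0, 0], [0, 0, 0, 0], [0, 0, 0, 0]],
  ],
  claw=0.5,
)

```text
time_s: 58.55
tcp_pos: [0.4601, -0.321, 0.2667]
ee_rot: [[-1.0, 0.002, -0.002], [0.002, 1.0, 0.001], [0.002, 0.001, -1.0]]
wrist_force: [0.8, 0.5, -1.2]
gripper_width: 0.502
gripper_force: 0.0
```

Call:
jog_arm(
  rows=[
    [[0, 0, 0.05, 0.17125], [0, 0, 0, 0.17125], [0, 0, 0, 0.17125], [0, 0, 0, 0.17125], [0, 0, 0, 0.17125], [0, 0, 0, 0.17125], [0, 0, 0, 0.17125], [0, 0, 0, 0.17125], [0, 0, 0, 0], [0, 0, 0, 0], [0, 0, 0, 0]],
  ],
)

```text
time_s: 59.92
tcp_pos: [0.4602, -0.3203, 0.2178]
ee_rot: [[-0.201, 0.98, -0.0], [0.98, 0.201, -0.0], [-0.0, -0.0, -1.0]]
wrist_force: [-1.1, -1.0, -0.3]
gripper_width: 0.497
gripper_force: 0.0
```

```bash
python3 - <<'E'
from h import *
go(.4604,-.3204,.1305);s=sense();x=s["ee_rot"][:,0];print(np.degrees(np.arctan2(x[1],-x[0])),s["joints"][5])
E
```

```text
tool delta [-0.0001  0.0002  0.0873] [ 0.4602 -0.3203  0.2178] w 0.497
78.41753399888843 -150.13660220870287
```

Call:
jog_arm(
  rows=[
    [[0, 0, 0.04, 0], [0, 0, 0.03, 0], [0, 0, 0.0165, 0], [0, 0, 0, 0], [0, 0, 0, 0]],
  ],
)

```text
time_s: 60.55
tcp_pos: [0.4606, -0.3209, 0.1321]
ee_rot: [[-0.2, 0.98, 0.001], [0.98, 0.2, -0.001], [-0.001, 0.001, -1.0]]
wrist_force: [0.5, 0.2, -0.0]
gripper_width: 0.5
gripper_force: 0.0
```

Call:
jog_arm(
  rows=[
    [[0, 0, 0, 0], [0, 0, 0, 0], [0, 0, 0, 0], [0, 0, 0, 0], [0, 0, 0, 0], [0, 0, 0, 0], [0, 0, 0, 0]],
  ],
  claw=0,
)

```text
time_s: 61.42
tcp_pos: [0.4605, -0.3206, 0.1315]
ee_rot: [[-0.199, 0.98, 0.001], [0.98, 0.199, -0.0], [-0.0, 0.001, -1.0]]
wrist_force: [0.8, 1.2, 1.0]
gripper_width: 0.123
gripper_force: 30.0
```

Call:
jog_arm(
  rows=[
    [[0, 0, 0, -0.115], [0, 0, 0, -0.115], [0, 0, 0, -0.115], [0, 0, 0, -0.115], [0, 0, 0, -0.115], [0, 0, 0, -0.115], [0, 0, 0, -0.115], [0, 0, 0, -0.115], [0, 0, 0, -0.115], [0, 0, 0, -0.115], [0, 0, 0, -0.115], [0, 0, 0, -0.105], [0, 0, 0, 0], [0, 0, 0, 0], [0, 0, 0, 0]],
  ],
)

```text
time_s: 63.3
tcp_pos: [0.4603, -0.3206, 0.1315]
ee_rot: [[-1.0, 0.002, 0.001], [0.002, 1.0, -0.0], [-0.001, -0.0, -1.0]]
wrist_force: [2.2, 1.2, 1.8]
gripper_width: 0.131
gripper_force: 31.9
```

Call:
jog_arm(
  rows=[
    [[0, 0, 0, 0], [0, 0, 0, 0], [0, 0, 0, 0], [0, 0, 0, 0], [0, 0, -0.05, 0], [0, 0, -0.05, 0], [0, 0.04, -0.03, 0], [0, 0, 0, 0], [0, 0, 0, 0], [0, 0, 0, 0], [0, 0, 0, 0]],
  ],
  claw=0.5,
)

```text
time_s: 64.68
tcp_pos: [0.4598, -0.281, 0.2601]
ee_rot: [[-1.0, 0.001, -0.002], [0.001, 1.0, 0.001], [0.002, 0.001, -1.0]]
wrist_force: [-0.6, -0.2, 0.0]
gripper_width: 0.498
gripper_force: 0.0
```

```bash
python3 - <<'E'
from h import *
wshot("k3",[.4604,-.3204,.06],50)
E
```

```text
origin 183 152 scale 5.9
```

View pics/k3.png

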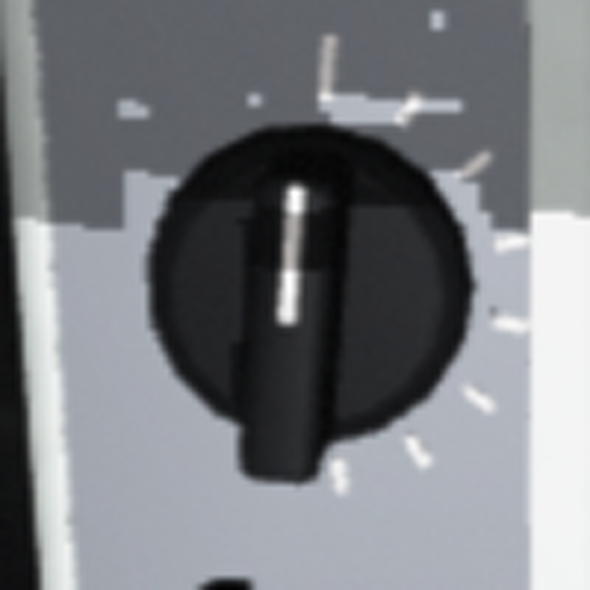

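The pointer (287,322)→(297,187) runs parallel to the long stop mark, so the selector is off and the gripper is clear of everything.

```bash
python3 -c "
from station import *
print(finish_job())"
```

```text
the job is handed in; nothing more can be done
None
```

I turned the selector to its stop and then to click 3, laid all six blocks flat and separate in the tray, turned the selector back to the stop and handed the job in; no verdict was returned.

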